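# Hold-to-run test of a ring lamp

### The arm

A 7-joint arm with a two-finger parallel gripper is mounted at the origin on the work surface. World frame = base frame: x ahead of the robot, y to its left, z up, the work surface at z = 0. Lengths are in m, angles in rad, forces in N, time in s.
With the tool pointing down it reaches from about 0.425 to 0.875 m from the base axis. Payload 8.4 kg.
Tool frame: the origin (TCP) lies midway between the tips of the shut fingers; the grasp point (between the pads) lies 19 mm behind it; z points along the fingers, y is the direction in which the jaws open and shut (so a half turn about z gives the same grasp; the last joint's range is limited). The gripper opens to 85 mm and grips with 20 to 120 N. Pads are 22 mm wide; open, the fingers measure 114 mm over their backs; the gripper's body (76 mm by 85 mm) begins 54 mm behind the grasp point. The pads swing forward as they close: fully open they stand 13 mm farther back than shut.
Start: joints at [1.054, 0.333, 0.04, 1.465, -0.013, 1.343, -0.059], TCP at [0.264, -0.594, 0.231] pointing down, gripper open.
Joint ranges: [-2.58, 2.58], [-0.38, 2.09], [-1.3, 1.39], [0.25, 2.4], [-1.5, 4.64], [0.08, 2.09], [-2.65, 2.65]. Speed limits (rad/s): [2.22, 2.22, 2.79, 2.79, 3.14, 3.14, 3.14].

### API

Orientations are given as a unit quaternion [x, y, z, w].
In Python, from cell import bot gives the robot as it stands.
- The arm moves only by the tool servo_tool, never from a script. Its argument "series" is text: rows parted by semicolons, each of 5 numbers parted by spaces: the shift along the tool's x, y, z in mm, then the turn about the tool's z in rad, then the opening in per cent of the stroke, from 0 (shut) to 100 (fully open). A call has 1 to 20 rows; each row is the pose to reach, as a shift and turn from the pose commanded when the call began, along the tool's axes at that moment; what a row does not reach only later rows make up. A row lasts 1/8 s, in which the tool goes at most 62.5 mm and 10.7 degrees, less where a joint would pass 70% of its speed; a pose out of reach is approached as far as the arm can. A call with a gripper value outside its range is refused whole. The fingers move at their own pace and stop on an object; "newtons" is the grip in N (left out, the last holds). Time passes only in rows, so rows that repeat a pose let the fingers close. It gives the time, the measured TCP pose, the force and the opening at its end, in the units of the state.
- bot.get_obs(): the state, without advancing time (a new reading comes with each control period).
- bot.get_image(name): name is "scene" or "side" or "wrist"; returns (picture, depth): 384x512x3 uint8, blue, green, red; 384x512 float32, m along the optical axis (not along the pixel's ray), 0 where there is no reading.
- bot.camera_params(name): a dict with "fx", "fy", "cx", "cy" (pixels), "origin" and "attitude" of the camera in the world. Camera axes: x right, y down, z forward; pixel columns grow to the right and rows downward; lengths in m; the calibration is good to about 2 mm. A picture is of the moment at which its call begins: read the wrist's pose just before it. camera_params takes no time and is no camera call; for the wrist camera it gives the pose at the moment of the call.
- bot.job_done(): hands the job in, once; it reports no verdict.
Trained networks look in the newest picture that a camera, given by its name, has taken for a name from the list of things; names that differ only in an ending like _2 or _b are one class to them, and where a whole thing is asked for, a point or a joint stands for the part that bears it (a point fixed in the world has none). Each returns a list of dicts, best first, with "conf" (0 to 1); they miss things now and then, are a little off and sometimes report something else, mostly with a low value. They report only what shows in the picture. A call takes as long as a camera call. They do not tell look-alikes from the thing itself.
- bot.regions_of(camera, target): "region" (384x512 bool, what is visible of it).
- bot.pinpoint(camera, target): "position" ([x, y, z] in m, in the coordinates of the camera as it stood for that picture, good to about 4 mm: a listed point, or the origin of a listed thing).
The state is a dict: "clock": time; "joint_positions": joint angles; "joint_vel": joint speeds; "joint_efforts": joint torques, N m; "tool_pos": TCP position; "ee_rot": TCP orientation; "ft_force": force on the tool from outside, world axes, zero at the start; "wrist_torque": the same for the moment, N m; "finger_gap": finger opening in m.
Only numpy, scipy, OpenCV 4.12 (cv2) and the standard library are available. Lean on these libraries where they do the work, as an engineer would, in place of code of your own. Each camera call takes 0.05 s, during which the arm holds its last target. There are 200 camera calls.

### The job

Thread the thick-walled ring lamp (the one with the small hole), lights up, onto the test post, lower it all the way down onto its seat without dropping it, and let go. Then press the big round hold-to-run button with the fingertips until its top is flush with the collar around it, never to the bottom of its travel, and keep it there: finish while still holding it pressed. Leave everything else on the bench where it is.

Things in the scene. Friction and masses are not known exactly. Their poses are not given: they have to be found in the camera images.
- lamp: the thick-walled ring lamp: bare aluminium ring, 56 mm outside diameter, 26 mm hole, 18 mm thick, about 90 g, small square lights on its top face. Lies flat on the bench, lights up. Origin: centre of its underside, z up along the hole's axis
- jig: fixed test jig: aluminium plate 100 x 100 x 12 mm, small circuit board on its +x part (top at most 21 mm above the bench). On it, 10 mm from the plate's centre towards its -x edge, a black round pedestal (42 mm diameter, top 40 mm above the bench: the seat) and in its middle an upright steel post, 22 mm diameter, tapered to 12 mm over its last 8 mm, tip 80 mm above the bench. Origin: centre of the plate's underside
- post_seat (a point): centre of the pedestal's top, on the post's axis, 40 mm above the bench; z up. The lamp's underside lies here when it is fully down; the post stands 40 mm above this point and the lamp overhangs the pedestal by 7 mm all round
- switch: fixed hold-to-run switch: grey box 100 x 100 x 45 mm with an upright steel collar on top (72 mm outside, 56 mm inside diameter, top 62 mm above the bench). Origin: centre of the box's underside
- collar_top (a point): centre of the collar's mouth, level with its top rim, 62 mm above the bench
- plunger_top (a point): centre of the top face of the black round button (48 mm diameter) inside the collar; released it stands 12 mm above the collar's rim, 74 mm above the bench; moves with the button
- plunger (a joint): travel of the button straight down, m: 0 released, 0.012 flush with the collar's rim, 0.020 at the bottom. Springs back by itself; about 2.7 N to start it, 8 N at flush, 12 N at the bottom (450 N/m)
- thin_lamp: another ring lamp, not wanted: aluminium, 56 mm outside diameter, wide 44 mm hole (6 mm wall), 10 mm thick. Origin: centre of its underside
- spool: grey spool, 54 mm diameter, 34 mm high, standing on the bench; leave alone. Origin: centre of its underside
- jar: small closed jar, 36 mm diameter, 50 mm high; stands between the jig and the switch; leave alone. Origin: centre of its underside
- meter: black handheld meter lying flat, 140 x 70 x 30 mm, far left; leave alone. Origin: centre of its underside
- driver: screwdriver, 170 mm long, lying at the right; leave alone. Origin: its underside, x along the shaft
- mug: white mug, 76 mm diameter, 90 mm high, at the far right; leave alone. Origin: centre of its underside
There are look-alikes about, which are no part of the job. Leave any brown or red look-alike of the switch alone.

How it is judged:
On the way, in this order (a step that is already met when the one before it is completed fails the run):
1. the thick-walled lamp is on the post, flat on its seat and let go (horizontal distance between lamp and post_seat below 0.005 m and z of lamp in the frame of post_seat between -0.003 and 0.003 m and angle between lamp's own z axis and vertical below 0.08 rad and linear speed of lamp below 0.03 m/s and contact force between the fingers and lamp below 0.3 N), for 0.2 s.
2. with the lamp seated, the fingers hold the button flush with its collar (9 to 15 mm of travel) (all of step 1 and value of joint plunger between 0.009 and 0.015 m and contact force between the fingers and switch above 3 N), for 0.5 s.
At the end, for the whole second after the job is handed in: Ends holding: fingers press the button steadily at 9 to 15 mm of travel (flush within 3 mm), over 3 N, while the thick-walled lamp rests untouched, lights up, on the post: within 5 mm of its axis, level within 0.08 rad, underside within 3 mm of the seat (all of step 2 and velocity of joint plunger between -0.01 and 0.01 m/s); the arm keeps its last pose, push and grip.
It fails at once if the button is pushed to the bottom of its travel (beyond 18 mm) (value of joint plunger above 0.018 m).
It fails at once if the lamp is dropped down the post (faster than 0.4 m/s) (horizontal distance between lamp and post_seat below 0.006 m and z of lamp in the frame of post_seat below 0.038 m and linear speed of lamp above 0.4 m/s).
It fails at once if another thing on the bench is moved by more than 20 mm (distance of any of thin_lamp, spool, jar, meter, driver, mug from where it was at the start of the episode above 0.02 m).
It also fails if it takes over 54 s, if anything falls off the work surface, if the arm or the gripper's body presses on something with over 40 N, if the wrist force passes 120 N, or if a joint passes its speed limit or range.

## Working session

There is one attempt and no reset: what is moved stays moved. The work goes in short steps, Python scripts to look and compute and a tool call to move; the robot and the scene stay as the last step left them, time stands still between calls to the robot, and variables do not carry over. Pictures are saved under pics/ and viewed, about 8 in all and at most 12, crops included, and the job is handed in when it is done.

Besides the shell and the picture viewer there is one more tool, called after "Call:" as a command line: name --argument value ..., lists and objects as JSON in quotes. servo_tool: Moves the arm, as the interface text tells. Its arguments: {"type":"object","properties":{"series":{"type":"string"},"newtons":{"type":"number"}},"required":["series"]}

```bash
mkdir -p pics; ls
cat > h.py <<'E'
from cell import bot
import numpy as np, cv2
from scipy.spatial.transform import Rotation as R
def T(c):
    p=bot.camera_params(c); a=np.array(p['attitude'])
    M=R.from_quat(a).as_matrix() if a.size==4 else a.reshape(3,3)
    return p,M,np.array(p['origin'])
def find(c,names):
    for n in names:
        p,M,o=T(c)
        for d in bot.pinpoint(c,n)[:4]:
            q=np.array(d['position']); print(c,n,round(d['conf'],2),(M@q+o).round(4),'px',int(p['fx']*q[0]/q[2]+p['cx']),int(p['fy']*q[1]/q[2]+p['cy']))
def cloud(c,depth):
    p,M,o=T(c); v,u=np.mgrid[:384,:512]
    P=np.dstack([(u-p['cx'])/p['fx']*depth,(v-p['cy'])/p['fy']*depth,depth])
    return P@M.T+o
E
python3 - <<'E'
from h import *
im,_=bot.get_image('scene'); cv2.imwrite('pics/a.png',im)
im2,_=bot.get_image('side'); cv2.imwrite('pics/b.png',im2)
N=['lamp','thin_lamp','post_seat','jig','switch','collar_top','plunger_top','jar','spool']
find('scene',N);find('side',N[:7])
print(bot.get_obs())
E
```

```text
pics
scene lamp 0.54 [0.4397 0.2004 0.0051] px 280 151
scene thin_lamp 0.48 [ 0.457  -0.1918 -0.002 ] px 187 245
scene thin_lamp 0.42 [0.6309 0.1562 0.0767] px 330 176
scene post_seat 0.55 [ 0.6495 -0.1594  0.0404] px 255 274
scene jig 0.92 [ 0.6617 -0.1561 -0.0012] px 260 284
scene jig 0.49 [ 0.4961 -0.3952  0.0018] px 132 316
scene switch 0.88 [ 0.3426  0.0833 -0.0007] px 228 159
scene switch 0.87 [0.6904 0.3121 0.    ] px 376 172
scene switch 0.86 [0.6309 0.1513 0.0009] px 325 196
scene collar_top 0.74 [0.6278 0.1512 0.0639] px 328 180
scene collar_top 0.56 [0.3451 0.0764 0.061 ] px 226 145
scene collar_top 0.25 [0.6295 0.1577 0.076 ] px 330 176
scene plunger_top 0.7 [0.3458 0.0776 0.0744] px 226 142
scene plunger_top 0.65 [0.628  0.1574 0.0761] px 330 176
scene plunger_top 0.62 [0.6975 0.3085 0.0737] px 383 156
scene plunger_top 0.2 [ 4.658e-01 -4.060e-02  1.000e-04] px 231 208
scene jar 0.73 [6.377e-01 1.310e-02 5.000e-04] px 296 231
scene spool 0.82 [ 4.645e-01 -4.170e-02 -1.000e-04] px 230 208
side lamp 0.86 [ 4.434e-01  1.979e-01 -4.000e-04] px 267 251
side lamp 0.21 [0.5091 
[... 817 characters left out ...]
int_positions': array([ 1.05379427,  0.33320643,  0.03989286,  1.46539204, -0.01336129,
        1.34330825, -0.05850029]), 'joint_vel': array([-0.0017256 , -0.00076151, -0.00111923,  0.00046347, -0.0002414 ,
        0.00073732,  0.00021446]), 'joint_efforts': array([-2.44599596e-04, -6.58294058e+01,  1.36293557e+00, -4.05824196e+01,
        1.69145496e-02,  3.05433998e-03,  3.26254155e-05]), 'tool_pos': array([ 0.26370869, -0.59407356,  0.23130755]), 'ee_rot': array([ 9.78261002e-01,  2.07377461e-01, -1.98890430e-05, -1.96581285e-05]), 'ft_force': array([ 0.23413492, -0.21763879, -0.58170573]), 'wrist_torque': array([ 0.01189275,  0.02816962, -0.01589987]), 'finger_gap': 0.08547418957740634}
```

Run:
```python
import cv2,numpy as np
a=cv2.imread('pics/a.png');b=cv2.imread('pics/b.png')
A=cv2.resize(a[90:390,90:490],(800,600));cv2.imwrite('pics/c.png',A)
B=cv2.resize(b[90:390,90:490],(800,600));cv2.imwrite('pics/d.png',B)
```

```text
(no output)
```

View pics/c.png

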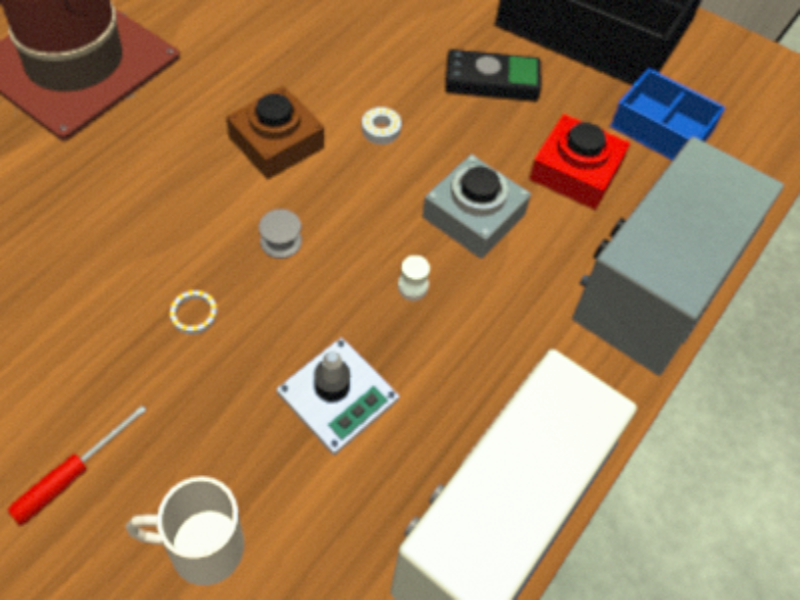

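View pics/d.png

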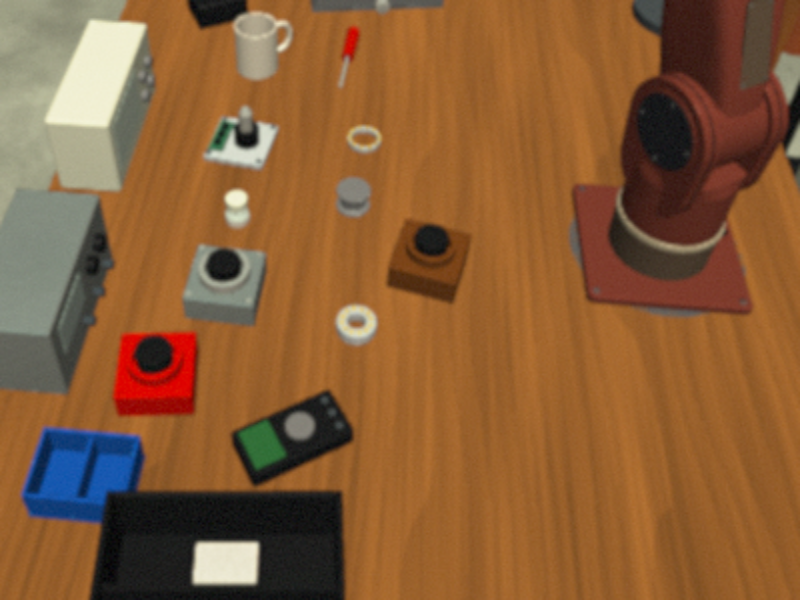

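The grey switch is at scene px (325,190); brown (228,150) and red (376,165) are look-alikes. There are two ring lamps. The one at scene px (280,152) has a small hole and thick wall, so it is the one wanted. The one at (187,245) is thin. The jig is at (257,280). I'll move above the thick one and confirm it with the wrist camera.

Call:
servo_tool --series "442 -290 0 -1.153 100;442 -290 0 -1.153 100;442 -290 0 -1.153 100;442 -290 0 -1.153 100;442 -290 0 -1.153 100;442 -290 0 -1.153 100;442 -290 0 -1.153 100;442 -290 0 -1.153 100;442 -290 0 -1.153 100;484 -653 50 -1.153 100;484 -653 50 -1.153 100;484 -653 50 -1.153 100;484 -653 50 -1.153 100;484 -653 50 -1.153 100;484 -653 50 -1.153 100;484 -653 50 -1.153 100;484 -653 50 -1.153 100;484 -653 50 -1.153 100"

```text
clock: 3.15
tool_pos: [0.4418, 0.1978, 0.1814]
ee_rot: [0.708, 0.706, -0.0, 0.0]
ft_force: [-0.1, 0.2, -0.5]
finger_gap: 0.0854
```

Run:
```python
from h import *
o=bot.get_obs();print(o['clock'],o['tool_pos'],o['ee_rot'],T('wrist')[2])
im,d=bot.get_image('wrist'); cv2.imwrite('pics/e.png',im)
find('wrist',['lamp','thin_lamp'])
W=cloud('wrist',d);m=(d>0)&(abs(W[...,2]-.018)<.005)&(np.hypot(W[...,0]-.442,W[...,1]-.199)<.04)
print(m.sum(),np.median(W[...,2][m]))
v,u=np.nonzero(m);P=W[m][:,:2]
(c,r)=cv2.minEnclosingCircle(P.astype(np.float32));print(c,r,P.mean(0),np.hypot(*(P-c).T).min())
```

```text
3.15 [0.44182351 0.19776182 0.18140615] [ 7.07943103e-01  7.06269451e-01 -3.05476151e-05  1.58824312e-04] [0.44174592 0.28212435 0.32590725]
wrist lamp 0.84 [0.4395 0.1961 0.005 ] px 250 166
wrist thin_lamp 0.47 [0.629  0.1559 0.0777] px 467 232
1867 0.01993792971369701
(0.4409964382648468, 0.19500671327114105) 0.027963465079665184 [0.44123318 0.19633735] 0.01264623505393283
```

View pics/e.png

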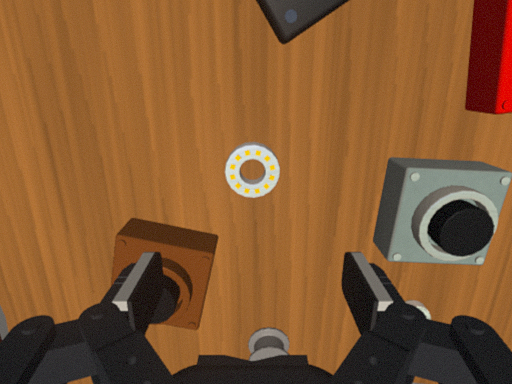

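Wrist view: the thick ring with lights up is at (252,171). Its measured radii are 28.0 and 12.6 mm, which fits the 56/26 mm lamp. The grey switch is at (445,210) and the brown one at (165,275). Now the grasp.

Call:
servo_tool --series "-2.5 -1 60 0 100;-2.5 -1 120 0 100;-2.5 -1 150 0 100;-2.5 -1 170 0 90;-2.5 -1 180 0 90;-2.5 -1 180 0 90" --newtons 40

```text
clock: 4.05
tool_pos: [0.4401, 0.1964, 0.0012]
ee_rot: [0.707, 0.707, -0.0, -0.0]
ft_force: [-0.3, -0.2, 0.3]
finger_gap: 0.0769
```

Run:
```python
from h import *
im,d=bot.get_image('side'); im2,d=bot.get_image('wrist')
a=cv2.resize(im[190:310,190:340],(500,400));b=cv2.resize(im2[180:384,100:410],(500,330))
cv2.imwrite('pics/f.png',np.vstack([a,b])[:,:500][:600] if 0 else cv2.resize(np.vstack([a,b]),(410,600)))
o=bot.get_obs();print(o['clock'],o['tool_pos'],o['ft_force'],o['finger_gap'])
```

```text
4.15 [0.44080236 0.19678243 0.00213765] [ 0.24550738 -0.44800578  0.90819153] 0.07699490457797631
```

View pics/f.png

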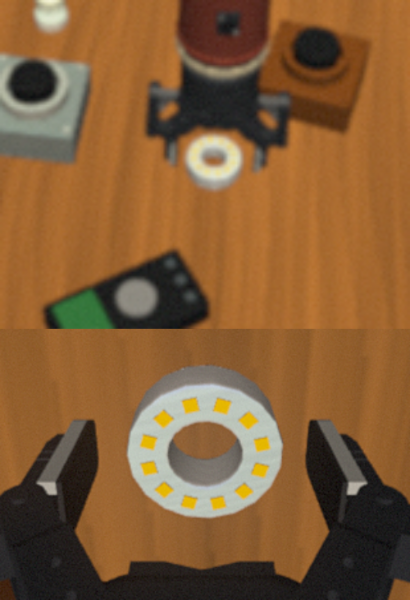

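Side and wrist views: the ring is centred between the open pads and nothing touches. I'll go 4 mm lower for a fuller grip, then close.

Call:
servo_tool --series "0 0 4 0 85;0 0 4 0 50;0 0 4 0 40;0 0 4 0 40;0 0 4 0 40;0 0 4 0 40;0 0 4 0 40;0 0 4 0 40" --newtons 50

```text
clock: 5.15
tool_pos: [0.4405, 0.1967, -0.002]
ee_rot: [0.707, 0.707, 0.0, 0.0]
ft_force: [-2.3, -1.5, 6.4]
finger_gap: 0.0534
```

Call:
servo_tool --series "0 0 -2 0 40;0 0 -4 0 40;0 0 -15 0 40;0 0 -40 0 40;0 0 -70 0 40;0 0 -70 0 40;0 0 -70 0 40" --newtons 50

```text
clock: 6.02
tool_pos: [0.44, 0.1964, 0.0672]
ee_rot: [0.707, 0.707, -0.0, 0.0]
ft_force: [0.2, -1.1, -1.2]
finger_gap: 0.0534
```

```bash
cat > ring.py <<'E'
from h import *
def ring():
    o=bot.get_obs();t=o['tool_pos']
    im,d=bot.get_image('wrist');W=cloud('wrist',d)
    m=np.zeros(d.shape,bool)
    r=bot.regions_of('wrist','lamp')
    if r: m=r[0]['region']&(d>0);print('conf',r[0]['conf'],m.sum())
    P=W[m];z=np.percentile(P[:,2],90);P=P[abs(P[:,2]-z)<.004]
    A=np.c_[P[:,:2],np.ones(len(P))];n=np.linalg.lstsq(A,P[:,2],rcond=None)[0]
    c,rad=cv2.minEnclosingCircle(P[:,:2].astype(np.float32))
    print('tcp',t,'gap',o['finger_gap'],'F',o['ft_force'].round(1),'ring top z',np.median(P[:,2]),'c',c,rad,'slope',n[:2].round(3),'clock',o['clock'])
    print('rel',np.array(c)-t[:2],np.median(P[:,2])-t[2])
    return im
E
python3 - <<'E'
from ring import *
cv2.imwrite('pics/g.png',ring())
E
```

```text
conf 0.56 10181
tcp [0.4399909  0.19636495 0.06716406] gap 0.05342560186302805 F [ 0.2 -1.1 -1.2] ring top z 0.08863650704592838 c (0.4387166500091553, 0.19415809214115143) 0.028694815933704376 slope [-0.004 -0.005] clock 6.025
rel [-0.00127425 -0.00220685] 0.021472442713970696
```

View pics/g.png

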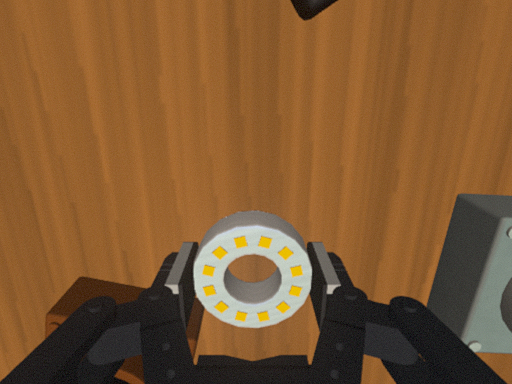

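Held level (slope under 0.01), lights up; ring at px (252,275). Next I'll carry it to a spot beside the post so the wrist camera sees both.

Call:
servo_tool --series "0 0 -40 0 40;0 0 -83 0 40;-40 19 -83 0 40;-85 41 -83 0 40;-130 63 -83 0 40;-180 87 -83 0 40;-230 111 -83 0 40;-280 135 -83 0 40;-330 159 -83 0 40;-375 181 -83 0 40;-410 198 -83 0 40;-430 208 -83 0 40;-436 210 -83 0 40;-436 210 -83 0 40;-436 210 -83 0 40;-436 210 -83 0 40"

```text
clock: 8.12
tool_pos: [0.6501, -0.2383, 0.1506]
ee_rot: [0.707, 0.708, 0.0, 0.0]
ft_force: [0.4, -0.2, -1.5]
finger_gap: 0.0537
```

Run:
```python
from ring import *
cv2.imwrite('pics/h.png',ring())
find('wrist',['post_seat','jig'])
im,d=bot.get_image('wrist');W=cloud('wrist',d)
near=(d>0)&(np.hypot(W[...,0]-.65,W[...,1]+.158)<.03)
for lo,hi in((.030,.045),(.0765,.086)):
    P=W[near&(W[...,2]>lo)&(W[...,2]<hi)]
    if len(P)>5:
        c,r=cv2.minEnclosingCircle(P[:,:2].astype(np.float32));print(lo,len(P),np.median(P[:,2]),P.mean(0),c,r)
find('scene',['post_seat']);
```

```text
conf 0.93 9691
tcp [ 0.65012017 -0.23827392  0.15060757] gap 0.05371982831726716 F [ 0.4 -0.2 -1.5] ring top z 0.1724251907164838 c (0.6498051881790161, -0.2402971088886261) 0.028135079890489578 slope [-0.002 -0.005] clock 8.125
rel [-0.00031498 -0.00202319] 0.021817619740986227
wrist post_seat 0.69 [ 0.6465 -0.1571  0.0412] px 248 83
wrist jig 0.62 [ 0.6571 -0.1606  0.0014] px 260 87
0.03 1593 0.04196021634230829 [ 0.64701246 -0.15811981  0.04195135] (0.6467326283454895, -0.1590714454650879) 0.020986070856451988
0.0765 648 0.0807871311037064 [ 0.64682795 -0.15884204  0.08025107] (0.6468216180801392, -0.159279465675354) 0.009981483221054077
scene post_seat 0.55 [ 0.6495 -0.1594  0.0404] px 255 274
```

View pics/h.png

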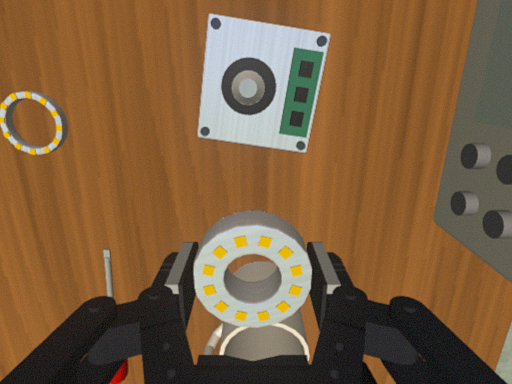

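Wrist view: post tip at (248,87), held ring at (252,275). The measured offset is +81 mm in y and −3 mm in x. I'll move above the tip and look through the hole.

Call:
servo_tool --series "30 -1 0 0 40;60 -2 0 0 40;78 -3 0 0 40;81 -3 15 0 40;81 -3 35 0 40;81 -3 50 0 40;81 -3 55 0 40;81 -3 55 0 40;81 -3 55 0 40"

```text
clock: 9.55
tool_pos: [0.6476, -0.1585, 0.096]
ee_rot: [0.707, 0.707, 0.0, 0.0]
ft_force: [0.4, -0.7, -1.8]
finger_gap: 0.0537
```

Run:
```python
from ring import *
im=ring()
_,d=bot.get_image('wrist');W=cloud('wrist',d)
t=bot.get_obs()['tool_pos']
P=W[(d>0)&(np.hypot(W[...,0]-t[0],W[...,1]-t[1]+.002)<.0125)&(W[...,2]<.086)&(W[...,2]>.077)]
print(len(P),P.mean(0),np.median(P[:,2])) if len(P) else print('none')
if len(P)>3: print(cv2.minEnclosingCircle(P[:,:2].astype(np.float32)))
cv2.imwrite('pics/i.png',cv2.resize(im[190:350,150:350],(750,600)))
```

```text
conf 0.8 9867
tcp [ 0.64760762 -0.15853246  0.09596351] gap 0.053730193761825785 F [ 0.4 -0.7 -1.8] ring top z 0.11788699362999683 c (0.6469927430152893, -0.16040225327014923) 0.028402647003531456 slope [-0.002 -0.005] clock 9.55
rel [-0.00061488 -0.00186979] 0.021923483753475262
none
```

View pics/i.png

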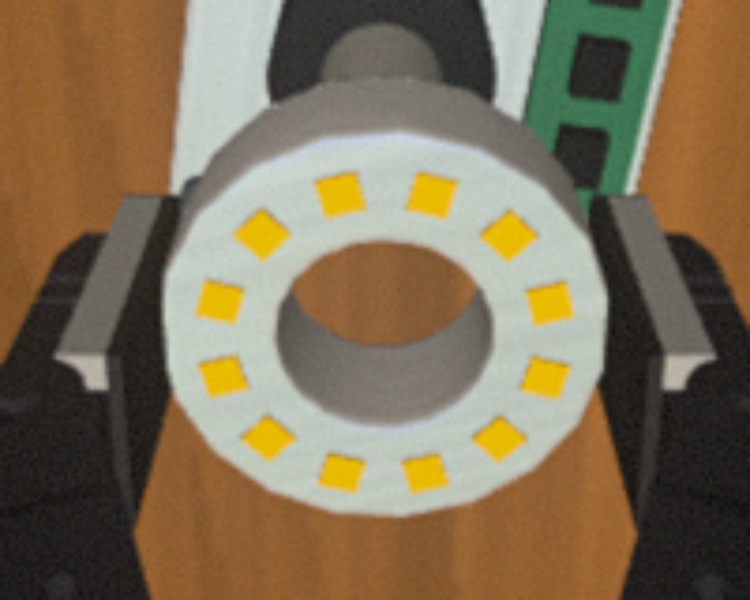

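In x the post (crop col 382) lines up with the hole (386). I'll correct y by +1 mm and lower past the tip, watching the force.

Call:
servo_tool --series "1 0 5 0 40;1 0 10 0 40;1 0 15 0 40;1 0 20 0 40;1 0 25 0 40;1 0 30 0 40;1 0 30 0 40"

```text
clock: 10.58
tool_pos: [0.6468, -0.1573, 0.0647]
ee_rot: [0.707, 0.707, -0.0, -0.0]
ft_force: [0.1, 0.3, -0.5]
finger_gap: 0.0534
```

Run:
```python
from ring import *
im=ring()
_,d=bot.get_image('wrist');W=cloud('wrist',d);t=bot.get_obs()['tool_pos']
P=W[(d>0)&(np.hypot(W[...,0]-t[0],W[...,1]-t[1])<.0125)&(W[...,2]>.079)]
print(len(P),np.percentile(P[:,2],[5,50,95]) if len(P) else '')
P=P[P[:,2]>.076]
if len(P)>3:print(P.mean(0),cv2.minEnclosingCircle(P[:,:2].astype(np.float32)))
cv2.imwrite('pics/j.png',cv2.resize(im[190:350,150:350],(750,600)))
```

```text
conf 0.86 10167
tcp [ 0.64683282 -0.15728505  0.06474731] gap 0.05340475206525173 F [ 0.1  0.3 -0.5] ring top z 0.08692752216411329 c (0.6468794345855713, -0.15907612442970276) 0.02829337865114212 slope [-0.004 -0.004] clock 10.575
rel [ 4.66159884e-05 -1.79107672e-03] 0.022180209367761633
2012 [0.08013699 0.14251437 0.14922342]
[ 0.64732972 -0.15054271  0.12038524] ((0.647611141204834, -0.155621737241745), 0.012449420057237148)
```

View pics/j.png

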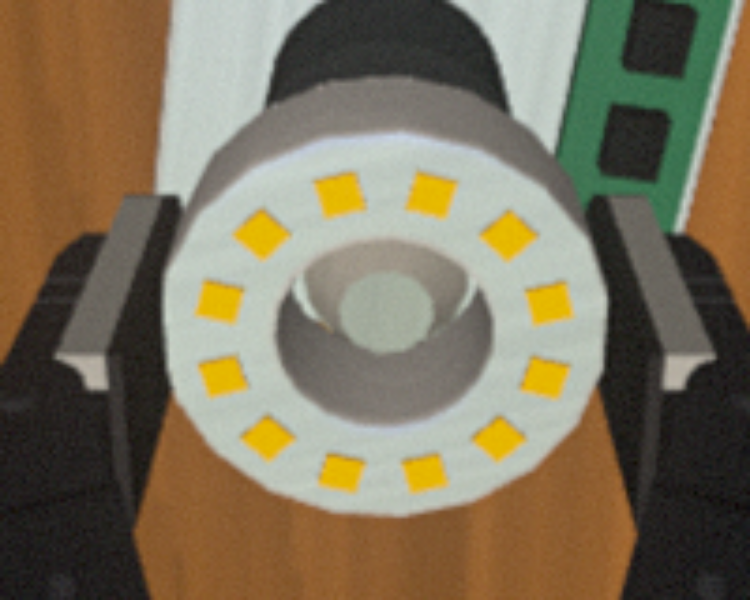

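The post tip is inside the hole with no contact force, and the ring centre is within 0.3 mm of the axis. I'll lower gently toward the seat.

Call:
servo_tool --series "0 0 5 0 40;0 0 10 0 40;0 0 15 0 40;0 0 20 0 40;0 0 23 0 40;0 0 25 0 40;0 0 25 0 40;0 0 25 0 40"

```text
clock: 11.72
tool_pos: [0.6472, -0.1574, 0.0405]
ee_rot: [0.707, 0.707, 0.0, 0.0]
ft_force: [-0.1, -0.1, -0.2]
finger_gap: 0.0536
```

Call:
servo_tool --series "0 0 1 0 40;0 0 1 0 40;0 0 2 0 40;0 0 2 0 40"

```text
clock: 12.22
tool_pos: [0.6471, -0.1573, 0.0382]
ee_rot: [0.707, 0.707, 0.0, -0.0]
ft_force: [-0.2, -0.2, -0.8]
finger_gap: 0.0538
```

Call:
servo_tool --series "0 0 0.5 0 40;0 0 1 0 40;0 0 1 0 40;0 0 1 0 40"

```text
clock: 12.72
tool_pos: [0.6471, -0.1574, 0.0381]
ee_rot: [0.707, 0.707, -0.0, 0.0]
ft_force: [-3.7, -0.1, 6.4]
finger_gap: 0.0536
```

```bash
python3 -c "
from ring import *
ring()"
```

```text
conf 0.67 8095
tcp [ 0.6471314  -0.15735837  0.03806737] gap 0.05358752062964579 F [-3.7 -0.1  6.4] ring top z 0.059956039833932176 c (0.6468308568000793, -0.15928468108177185) 0.028339428827166557 slope [-0.002 -0.009] clock 12.725
rel [-0.00030054 -0.00192631] 0.021888664954760037
```

It is seated with 6.4 N of contact and top at 60 mm (58 plus the ~2 mm camera bias). Release and rise.

Call:
servo_tool --series "0 0 0 0 70;0 0 0 0 80;0 0 0 0 95;0 0 0 0 95;0 0 0 0 95;0 0 -20 0 95;0 0 -60 0 95;0 0 -110 0 95;0 0 -110 0 95;0 0 -110 0 95"

```text
clock: 14.08
tool_pos: [0.6472, -0.1574, 0.1482]
ee_rot: [0.707, 0.707, 0.0, 0.0]
ft_force: [-0.5, 0.0, 0.2]
finger_gap: 0.0811
```

Run:
```python
from ring import *
im=ring(); im2,_=bot.get_image('side')
cv2.imwrite('pics/k.png',np.hstack([cv2.resize(im,(400,300)),cv2.resize(im2[110:230,150:310],(400,300))]))
```

```text
conf 0.92 2931
tcp [ 0.64721142 -0.15739782  0.148202  ] gap 0.08114665230516137 F [-0.5  0.   0.2] ring top z 0.058943003719378315 c (0.6462187170982361, -0.1592627614736557) 0.028029941022396088 slope [-0.003 -0.005] clock 14.075
rel [-0.00099271 -0.00186494] -0.0892589941900921
```

View pics/k.png

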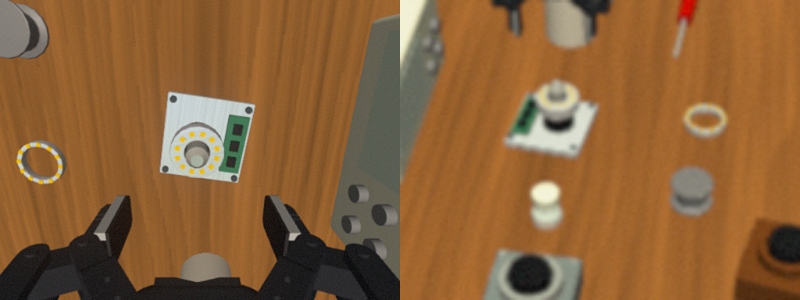

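Wrist and side views: the lamp sits level on the post, with the ring at px (196,152) in the left half and top at 59 mm. Next, the grey switch, with fingers shut.

Call:
servo_tool --series "50 -3 0 0 50;110 -6 0 0 0;170 -9 0 0 0;230 -12 0 0 0;280 -15 0 0 0;305 -17 0 0 0;312 -17 0 0 0;312 -17 0 0 0;312 -17 0 0 0;312 -17 0 0 0"

```text
clock: 15.48
tool_pos: [0.6305, 0.153, 0.1472]
ee_rot: [0.708, 0.706, -0.0, 0.0]
ft_force: [-0.7, -0.2, -0.8]
finger_gap: 0.0003
```

Run:
```python
from ring import *
o=bot.get_obs();print(o['clock'],o['tool_pos'],o['ft_force'],o['finger_gap'])
im,d=bot.get_image('wrist');W=cloud('wrist',d)
find('wrist',['collar_top','plunger_top'])
near=(d>0)&(np.hypot(W[...,0]-.63,W[...,1]-.154)<.04)
for lo,hi in((.058,.068),(.071,.080)):
    P=W[near&(W[...,2]>lo)&(W[...,2]<hi)]
    print(lo,len(P),np.median(P[:,2]),cv2.minEnclosingCircle(P[:,:2].astype(np.float32)))
cv2.imwrite('pics/l.png',im)
```

```text
15.475 [0.63047333 0.15303934 0.14723163] [-0.7459345  -0.17347313 -0.82464528] 0.0002585337728160794
wrist collar_top 0.88 [0.6277 0.1556 0.0649] px 249 193
wrist plunger_top 0.88 [0.6318 0.1575 0.0754] px 254 196
0.058 2707 0.06384244047357623 ((0.6301624178886414, 0.15451820194721222), 0.035938698798418045)
0.071 3121 0.07603457388396825 ((0.63029944896698, 0.15449616312980652), 0.024088066071271896)
```

View pics/l.png

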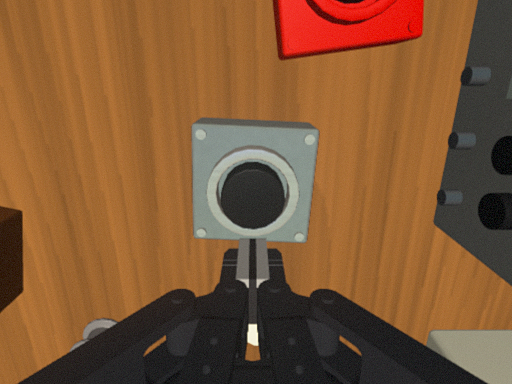

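Wrist view: grey switch, button at (252,195), measured radii 36 and 24 mm (correct). I'll come down to just above the button.

Call:
servo_tool --series "2.5 0 40 0 0;2.5 0 60 0 0;2.5 0 68 0 0;2.5 0 70 0 0;2.5 0 70 0 0;2.5 0 70 0 0"

```text
clock: 16.38
tool_pos: [0.6307, 0.1573, 0.0783]
ee_rot: [0.707, 0.707, 0.001, 0.0]
ft_force: [0.1, -0.1, 0.3]
finger_gap: 0.0001
```

Call:
servo_tool --series "0 0 2 0 0;0 0 4 0 0;0 0 6 0 0;0 0 8 0 0;0 0 8 0 0;0 0 8 0 0"

```text
clock: 17.12
tool_pos: [0.6303, 0.1572, 0.0696]
ee_rot: [0.707, 0.707, 0.0, 0.0]
ft_force: [-0.3, -1.0, 5.4]
finger_gap: 0.0001
```

Call:
servo_tool --series "0 0 2 0 0;0 0 4 0 0;0 0 6 0 0;0 0 7.5 0 0;0 0 7.5 0 0;0 0 7.5 0 0;0 0 7.5 0 0;0 0 7.5 0 0"

```text
clock: 18.12
tool_pos: [0.6304, 0.1572, 0.0623]
ee_rot: [0.707, 0.707, 0.0, 0.0]
ft_force: [-1.2, 0.0, 7.3]
finger_gap: -0.0003
```

Run:
```python
from ring import *
o=bot.get_obs();print(o['clock'],o['tool_pos'],o['ft_force'],o['finger_gap'])
im,_=bot.get_image('wrist');im2,d2=bot.get_image('side')
find('side',['lamp','post_seat','plunger_top','collar_top','jar'])
for i in range(3): bot.get_image('scene');o=bot.get_obs();print(o['tool_pos'][2],o['ft_force'])
cv2.imwrite('pics/m.png',np.hstack([cv2.resize(im[200:384,130:376],(400,300)),cv2.resize(im2[110:260,130:330],(400,300))]))
```

```text
18.125 [0.63035696 0.15716765 0.06225416] [-1.21978532  0.0299455   7.34166244] -0.00031227893525657887
side lamp 0.44 [ 0.6491 -0.1564  0.0422] px 212 152
side post_seat 0.79 [ 0.651  -0.1579  0.0397] px 211 152
side plunger_top 0.66 [0.63   0.1543 0.0646] px 202 219
side plunger_top 0.55 [0.6976 0.3083 0.0779] px 165 259
side plunger_top 0.47 [0.3478 0.0793 0.0686] px 304 206
side collar_top 0.86 [0.3428 0.0835 0.0593] px 305 209
side collar_top 0.83 [0.6325 0.1526 0.0623] px 201 219
side collar_top 0.83 [0.7011 0.308  0.0596] px 165 263
0.06224267637872685 [-1.18736717 -0.77167334  7.71117233]
0.06225719896612053 [-0.99876762 -0.74799479  7.79239367]
0.062227954604833456 [-1.27688037 -0.82473091  7.55406165]
```

View pics/m.png

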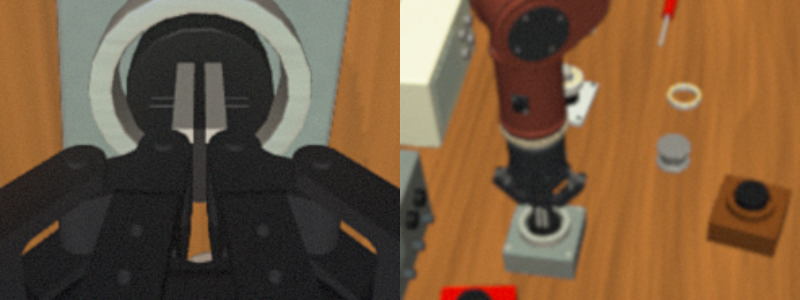

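The fingertips rest on the button, level with the collar, at 7.6 N. I'll hold a little longer and hand in.

Call:
servo_tool --series "0 0 0.3 0 0;0 0 0.3 0 0;0 0 0.3 0 0;0 0 0.3 0 0;0 0 0.3 0 0;0 0 0.3 0 0"

```text
clock: 19.38
tool_pos: [0.6303, 0.1572, 0.062]
ee_rot: [0.707, 0.707, 0.0, 0.0]
ft_force: [-2.0, -0.5, 7.3]
finger_gap: -0.0001
```

```bash
python3 -c "
from cell import bot
o=bot.get_obs();print(o['clock'],o['tool_pos'],o['ft_force']);print(bot.job_done())"
```

```text
19.375 [0.63033621 0.15721401 0.06195832] [-1.98786659 -0.51674751  7.30295427]
the job is handed in; nothing more can be done
None
```

The job is handed in: the thick-walled lamp is on the post and let go, and the fingertips are holding the grey button flush with its collar. It took about 19 s of the 54 s, and no verdict was reported.

- **Lamp:** I lowered it until it met the seat with about 6 N, then opened the fingers. The wrist camera then showed it level, within 1 mm of the post's axis, with its top at 59 mm. It should be 58 mm; that camera read 1–2 mm high throughout.
- **Button:** the fingertips are at z = 62.0 mm, which means 12 mm of travel. The last force reading was 7.3 N, which by the spring figures means only about 10–11 mm. The two disagree slightly, but both lie within 9–15 mm. The last readings held steady.
- **Other things:** the last side picture showed nothing displaced among the things in view. The networks did not report the jar there, and the mug and meter were outside that picture. I never touched any of them.

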